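Set the address on a thumbwheel unit and fit its plug-in module

TASK

Turn the three thumbwheels of the address unit so that they read 3, 7, 5 from left to right at the index ribs. Then take the plug-in module out of its storage stand, holding it by its long sides, set it down upright on the open bench and let go, take it again by its two ends, lower it into the unit's bay and press it down until it is fully home. Leave the wheels at 375 and do not push the other things on the bench about.

Things in the scene. Friction and masses are not known exactly. Their poses are not given: they have to be found in the camera images.
- unit: address unit fixed to the bench, a low grey housing 120 (x) x 190 (y) mm; origin at the centre of its underside, x away from the robot at yaw 0, y to the left, z up. Wheel housing from y = -42 to +95 mm with its top at z = 54 mm; the module bay lies right of it, at y = -68 mm.
- wheel_left_axis (a point): point on the left wheel's axis (which runs along unit y) in the middle of its row of lugs; fixed in the unit at (0, 62, 46) mm. Black wheel: drum of radius 20 mm and, within 7 mm either side of this point in y, five flat lugs 7 mm thick out to radius 40 mm, one every 72 deg (highest tip at z = 86 mm). The digits are in the strip 7 to 19 mm to the left (+y) of this point.
- wheel_middle_axis (a point): same point of the middle wheel, at (0, 24, 46) mm in the unit; a wheel just like the left one, 38 mm to its right. Left of each wheel's white digits, 21 to 25 mm from this point, stands an index rib with a pale line, 20 mm above the axis: the digit at the very top of the drum, beside that line, is the one that counts.
- wheel_right_axis (a point): same point of the right wheel, at (0, -14, 46) mm in the unit; a wheel just like the others. All the wheels turn against light friction (0.06 N m, some 2 N at a lug), have no clicks and stay where they are left; push a lug with closed fingertips along the unit's x.
- wheel_left (a joint): angle q of the left wheel, rad: digit d is at the top at q = d x 0.6283 (36 deg); stops at 0 and 9 (it does not pass from 9 to 0). q and the digit grow as the wheel's top moves away from the robot (unit +x). Lugs stand at q + k x 72 deg from straight up, counted toward +x: an even digit has a lug straight up, an odd one has lugs 36 deg either side of the top.
- wheel_middle (a joint): angle of the middle wheel, rad, counted like the left wheel's: digit x 0.6283
- wheel_right (a joint): angle of the right wheel, rad, counted like the left wheel's: digit x 0.6283
- bay_seat (a point): the bay, at (0, -68, 24) mm in the unit: here lies the centre of the module's underside when fully home. Pocket 63 (x) x 37 (y) mm. On its y sides stand cheeks 8 mm thick, 70 long, up to z = 73 mm (4 mm above a seated module), so its long sides cannot be held there; at its x ends only lips 5 mm thick up to z = 34 mm, with room for fingers beyond (floor at z = 18 mm).
- contact_plate (a joint): the metal plate that forms the bay's floor: 0 = up (its top at z = 30 mm), 0.006 m = pushed fully down. It moves down against 5 N of friction and stays down; the module's own weight does not move it, so an inserted module stands 6 mm proud until it is pressed.
- module: plug-in module, a white upright block 58 (x) x 32 (y) x 45 (z) mm with rounded edges, about 0.12 kg; origin at the centre of its underside, z up. It fits the bay either way round with its 58 mm length along the unit's x.
- stand: storage stand fixed to the bench, dark steel, base 110 x 70 mm; origin at the centre of its underside. The module stands upright in it, underside at z = 8 mm, its length along the stand's x. Tall walls at its two x ends (faces 31.5 mm from the middle, 44 mm wide, up to z = 56 mm, 3 mm above the module) keep fingers off its ends; along its long sides only lips up to z = 14 mm, 3 mm thick.
- grease_tin: bystander, flat round tin, 64 mm across, 33 high; origin at the centre of its underside
- tape_roll: bystander, roll of tape lying flat, 76 mm across, 18 high; origin at the centre of its underside
- phone: bystander, phone lying flat, 162 x 78 x 9 mm; origin at the centre of its underside
- sample_jar_3: bystander, jar with a screw cap, 54 mm across, 80 high; origin at the centre of its underside
- screwdriver_black: bystander, screwdriver lying down, 171 mm long, handle 28 mm thick; origin at the centre of its underside
- brass_weight: bystander, knobbed weight, 32 mm across, 42 high; origin at the centre of its underside
Not all that is in view belongs to the job. There is more than one size of the module; the one meant has the size given above.

How it is judged (in metres and radians):
On the way, in this order (a step that is already met when the one before it is completed fails the run):
1. the three wheels read 3, 7, 5, each within 0.2 rad (a third of a digit step), while the module is still in its stand (value of joint wheel_left between 1.685 and 2.085 rad and value of joint wheel_middle between 4.1982 and 4.5982 rad and value of joint wheel_right between 2.9416 and 3.3416 rad and horizontal distance between module and stand below 0.02 m), for 0.2 s.
2. the module stands upright on the bench, away from its stand, let go of (height (world z) of module below 0.004 m and angle between module's own z axis and vertical below 0.1 rad and horizontal distance between module and stand above 0.06 m and contact force between module and the fingers below 0.1 N and linear speed of module below 0.03 m/s), for 0.2 s.
3. the module stands in the bay (horizontal distance between module and bay_seat below 0.005 m and angle between the x axis of module and the x axis of unit, either way round below 0.15 rad and angle between module's own z axis and vertical below 0.1 rad and z of module in the frame of bay_seat below 0.009 m), for 0.1 s.
At the end, for the whole second after the job is handed in: Wheels at 3, 7, 5 (each within 0.2 rad of its digit); module upright and at rest in the bay, its centre within 5 mm of the bay's in plan, its length along the unit's x within 0.15 rad, its underside within 3 mm of the fully seated level and the contact plate pushed down by more than 4.5 of its 6 mm (value of joint wheel_left between 1.685 and 2.085 rad and value of joint wheel_middle between 4.1982 and 4.5982 rad and value of joint wheel_right between 2.9416 and 3.3416 rad and horizontal distance between module and bay_seat below 0.005 m and angle between the x axis of module and the x axis of unit, either way round below 0.15 rad and angle between module's own z axis and vertical below 0.1 rad and value of joint contact_plate above 0.0045 m and z of module in the frame of bay_seat below 0.003 m and linear speed of module below 0.02 m/s); the robot touches nothing.
It fails at once if one of the listed bystanders is pushed more than 30 mm from where it stood (distance of any of grease_tin, tape_roll, phone, sample_jar_3, screwdriver_black, brass_weight from where it was at the start of the episode above 0.03 m).
It also fails if it takes over 72 s, if anything falls off the work surface, if the arm or the gripper's body presses on something with over 40 N, if the wrist force passes 120 N, or if a joint passes its speed limit or range.

ROBOT

A 6-joint arm with a two-finger parallel gripper is mounted at the origin on a cart in front of the work surface, level with it; the furniture and walls round the work are solid. World frame = base frame: x ahead of the robot, y to its left, z up, the work surface at z = 0. Lengths are in mm, angles in rad, forces in N, time in s.
With the tool pointing down it reaches from about 350 to 775 mm from the base axis. Payload 7.3 kg.
Tool frame: the origin (TCP) lies midway between the tips of the shut fingers; the grasp point (between the pads) lies 19 mm behind it; z points along the fingers, x is the direction in which the jaws open and shut, and the axes are right-handed (so a half turn about z gives the same grasp; the last joint's range is limited). The gripper opens to 92 mm and grips with 3 to 60 N. Pads are 19 mm wide; open, the fingers measure 130 mm over their backs; the gripper's body (75 mm by 190 mm) begins 47 mm behind the grasp point.
Start: joints at [-0.146, 0.342, 1.524, -0, 1.275, -0.146], TCP at [525.019, 0.019, 226.741] pointing down, gripper open.
Joint ranges: [-2.53, 2.53], [-0.77, 2.02], [0.04, 2.7], [-1, 4.14], [0.28, 2.66], [-3.11, 3.11]. Speed limits (rad/s): [2.57, 2.57, 3.14, 3.14, 3.14, 3.14].

INTERFACE

Orientations are given as a unit quaternion [w, x, y, z].
In Python, from bench import bot gives the robot as it stands. The module is installed in compiled form; this text tells all that it offers. Calls block until the motion is done:
- bot.move_ptp(position, orientation): joint-space move of the TCP to a pose.
- bot.move_straight(position, speed=150, attitude=None, force_limit=None): straight line of the TCP; attitude=None keeps the orientation; speed is the mean speed in mm/s. With force_limit (N) it stops when the force on the tool has changed by that much, and returns True; else False.
- bot.move_j(angles): joint-space move.
- bot.move_gripper(opening, newtons=None): finger opening in mm; newtons is the grip in N (None keeps the last); returns when the fingers have stopped.
- bot.pause(seconds).
- bot.inverse_kinematics(position, orientation): joint angles nearest the present ones, or None.
- bot.get_obs(): the state.
- bot.get_image(name): name is "scene" or "side" or "wrist"; returns a dict with "pixels" (480x640x3 uint8, red, green, blue), "vertical_fov" (degrees; the focal length in pixels is half the picture's height over the tangent of half this angle, whatever the lens; pixels are square), "cx", "cy" (the principal point, pixels), "k1" (the pictures are not rectified: a ray, as slopes to the right and down, at radius r is drawn at 1 + k1 r^2 times it, then the intrinsics apply), "rvec" (rotation vector, rad) and "tvec" (3), from world to camera coordinates, as OpenCV has them; the wrist camera has in their place "mount" (4x4, takes a point from camera to tool coordinates, whose origin is the TCP and whose axes are the tool frame's). Camera axes: x right, y down, z forward; pixel columns grow to the right and rows downward; lengths in mm; the calibration is good to about 2 mm. A picture is of the moment at which its call begins: read the wrist's pose just before it. There is no depth.
A pose or a line that the arm cannot do raises bot.Unreachable and nothing moves.
- bot.close_job(): hands the job in, once; it reports no verdict.
Trained networks look in a picture, given as the dict that the camera call returned (one of the last four; its "shot" number tells which), for a name from the list of things; names that differ only in an ending like _2 or _b are one class to them, and where a whole thing is asked for, a point or a joint stands for the part that bears it (a point fixed in the world has none). Each returns a list of dicts, best first, with "confidence" (0 to 1); they miss things now and then, are a little off and sometimes report something else, mostly with a low value. They report only what shows in the picture. A call takes as long as a camera call. They do not tell look-alikes from the thing itself.
- bot.masks_of(picture, target): "region" (480x640 bool, what is visible of it).
- bot.spot_point(picture, target): "position" ([x, y, z] in mm, in world coordinates, good to about 4 mm: a listed point, or the origin of a listed thing).
The state is a dict: "time": time; "joint_pos": joint angles; "joint_vel": joint speeds; "tau": joint torques, N m; "tool_pos": TCP position; "orientation": TCP orientation; "contact_force": force on the tool from outside, world axes, zero at the start; "torque": the same for the moment, N m; "opening": finger opening in mm.
Only numpy, scipy, OpenCV 4.12 (cv2) and the standard library are available. Lean on these libraries where they do the work, as an engineer would, in place of code of your own. Each camera call takes 0.05 s, during which the arm holds its last target.

## Working session

There is one attempt and no reset: what is moved stays moved. The work goes in short steps, each a Python script; the robot and the scene stay as the last script left them, time stands still between calls to the robot, and variables do not carry over. Pictures are saved under pics/ and viewed, and the job is handed in when it is done.

```bash
ls; mkdir -p pics
cat > h.py <<'E'
import numpy as np, cv2
from bench import bot
def save(img,name,crop=None,scale=1):
    p=img["pixels"]
    if crop: x0,y0,x1,y1=crop; p=p[y0:y1,x0:x1]
    if scale!=1: p=cv2.resize(p,None,fx=scale,fy=scale,interpolation=cv2.INTER_CUBIC)
    cv2.imwrite("pics/"+name,p[:,:,::-1])
def K(img):
    f=240/np.tan(np.radians(img["vertical_fov"])/2); return f
def cam(img,pose=None):
    """R,t world->cam"""
    if "rvec" in img and img["rvec"] is not None:
        return cv2.Rodrigues(np.array(img["rvec"],float))[0],np.array(img["tvec"],float).ravel()
    from scipy.spatial.transform import Rotation as Ro
    pos,q=pose; T=np.eye(4); T[:3,:3]=Ro.from_quat([q[1],q[2],q[3],q[0]]).as_matrix(); T[:3,3]=pos
    C=np.linalg.inv(T@np.array(img["mount"])); return C[:3,:3],C[:3,3]
def proj(img,P,pose=None):
    R,t=cam(img,pose); c=np.atleast_2d(P)@R.T+t; s=c[:,:2]/c[:,2:]
    r2=(s**2).sum(1,keepdims=True); s=s*(1+img["k1"]*r2); f=K(img)
    return s*f+[img["cx"],img["cy"]]
def ray(img,uv,pose=None):
    R,t=cam(img,pose); f=K(img); d=(np.atleast_2d(uv)-[img["cx"],img["cy"]])/f; s=d.copy()
    for _ in range(30): s=d/(1+img["k1"]*(s**2).sum(1,keepdims=True))
    v=np.c_[s,np.ones(len(s))]@R; return -R.T@t, v
def onz(img,uv,z,pose=None):
    o,v=ray(img,uv,pose); return o+v*((z-o[2])/v[:,2:])
def pose():
    o=bot.get_obs(); return o["tool_pos"],o["orientation"]
E
python3 - <<'E'
from h import *
print(bot.get_obs())
for n in ["scene","side","wrist"]:
    P=pose(); im=bot.get_image(n); save(im,n+"0.png")
    print(n,{k:v for k,v in im.items() if k!="pixels"})
    for t in ["unit","wheel_left_axis","wheel_middle_axis","wheel_right_axis","bay_seat","module","stand"]:
        print(t,[(round(r["confidence"],2),np.round(r["position"],1)) for r in bot.spot_point(im,t)][:4])
E
```

```text
pics
{'time': 0.0, 'joint_pos': array([-1.46003583e-01,  3.42718168e-01,  1.52501873e+00, -3.19046351e-05,
        1.27540066e+00, -1.46009127e-01]), 'joint_vel': array([-0.00165893, -0.00141205,  0.00033707,  0.00032053, -0.00080411,
        0.00051641]), 'tau': array([ 7.61924657e-04, -4.31245601e+01, -2.44219762e+01,  7.17750052e-02,
        5.59406646e-02, -1.04314388e-04]), 'tool_pos': array([5.24589572e+02, 7.09176885e-02, 2.26046734e+02]), 'orientation': array([-9.72872095e-05,  9.99999702e-01,  7.42769976e-06, -7.66453185e-04]), 'contact_force': array([ 0.12801061,  0.34865424, -0.01785816]), 'torque': array([-0.02231757, -0.01018927,  0.00745936]), 'opening': 92.40424981194138}
scene {'vertical_fov': 50.83593540451703, 'cx': 323.2281420428583, 'cy': 235.48700261563536, 'k1': -0.10989230016005676, 'rvec': array([ 1.59775939, -1.55662354,  0.91626122]), 'tvec': array([ 37.54876985, 309.66947766, 888.77968533]), 'shot': 1}
unit [(0.58, array([ 517. , -184.9,    1.7]))]
wheel_left_axis [(0.61, array([ 518.9, -119. ,   43.3]))]
wheel_middle_axis [(0.83, array([ 522.2, -155.6,   4
[... 901 characters left out ...]
118, 'cx': 317.5188852710079, 'cy': 239.00746767649082, 'k1': -0.04506941760201508, 'mount': array([[ 9.99999705e-01,  7.28525685e-04,  2.42093996e-04,
        -2.87685526e-01],
       [-7.66405413e-04,  9.65665096e-01,  2.59789020e-01,
        -7.05684855e+01],
       [-4.45187480e-05, -2.59789129e-01,  9.65665370e-01,
        -1.58237455e+02],
       [ 0.00000000e+00,  0.00000000e+00,  0.00000000e+00,
         1.00000000e+00]]), 'shot': 3}
unit [(0.97, array([ 524.8, -184.1,    0.7]))]
wheel_left_axis [(0.85, array([ 520.8, -118.7,   44.5]))]
wheel_middle_axis [(0.64, array([ 525.3, -155. ,   45.2]))]
wheel_right_axis [(0.93, array([ 530. , -195.4,   48.4]))]
bay_seat []
module []
stand []
```

View pics/scene0.png

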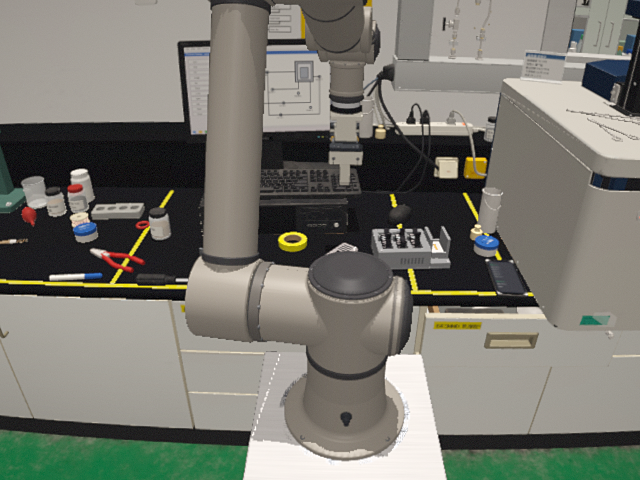

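View pics/side0.png

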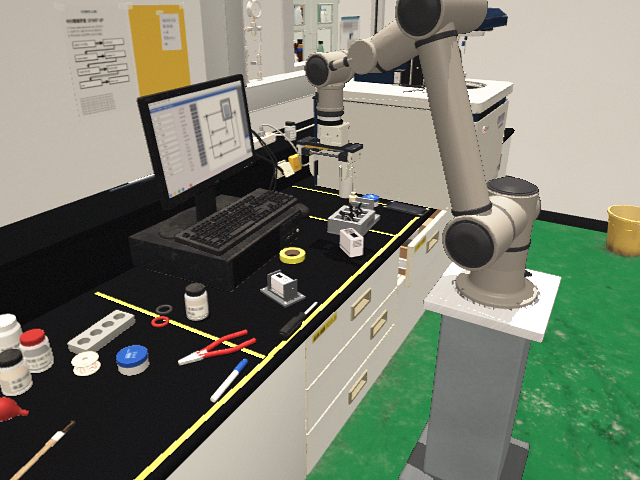

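View pics/wrist0.png

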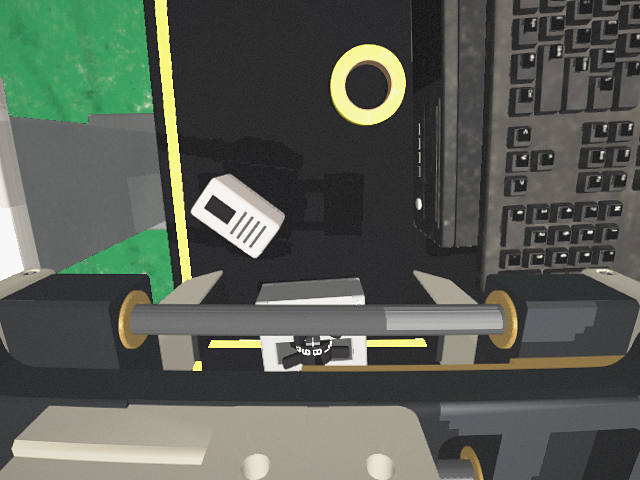

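The wrist view shows the unit at about (310,330), mostly hidden behind the fingers. A free-standing white block is at (238,215), and the side view shows one in the stand at (282,285). I'll move for a clear view of the unit.

Run:
```python
from h import *
bot.move_gripper(0)
bot.move_ptp([522,-175,260],[0,1,0,0])
P=pose(); im=bot.get_image("wrist"); save(im,"w1.png"); print(P,bot.get_obs()["time"])
np.savez("w1.npz",p=P[0],q=P[1])
import pickle; pickle.dump((im,P),open("w1.pkl","wb"))
for t in ["unit","wheel_left_axis","wheel_middle_axis","wheel_right_axis","bay_seat"]:
    print(t,[(round(r["confidence"],2),np.round(r["position"],1)) for r in bot.spot_point(im,t)][:4])
```

```text
(array([ 521.86864023, -174.03721436,  259.62143918]), array([-5.95813541e-04,  9.99999781e-01, -1.28453274e-04, -2.59472102e-04])) 3.4333
unit [(0.89, array([ 527.4, -181.6,    3.3]))]
wheel_left_axis [(0.7, array([ 524.5, -119.8,   43.8]))]
wheel_middle_axis [(0.68, array([ 521.6, -154.2,   46.4]))]
wheel_right_axis [(0.85, array([ 528.5, -193.9,   49.1]))]
bay_seat [(0.94, array([ 525.9, -253. ,   25. ]))]
```

View pics/w1.png

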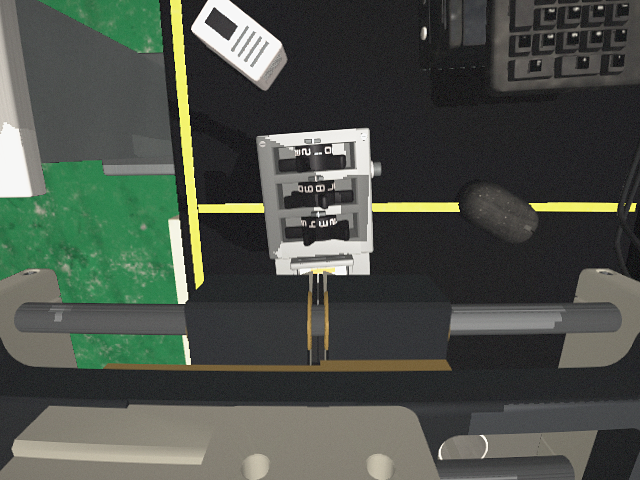

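```bash
cat >> h.py <<'E'
def uw(pts,U):
    x,y,a=U; pts=np.atleast_2d(np.array(pts,float)); c,s=np.cos(a),np.sin(a)
    return np.c_[x+c*pts[:,0]-s*pts[:,1], y+s*pts[:,0]+c*pts[:,1], pts[:,2]]
E
python3 - <<'E'
from h import *
import pickle; im,P=pickle.load(open("w1.pkl","rb"))
save(im,"w1c.png",(245,115,395,285),3.5)
U=(524,-181.5,0.05)
big=cv2.resize(im["pixels"],None,fx=3.5,fy=3.5)
# initial yaw from points
print(np.degrees(np.arctan2(0,1)))
E
```

```text
0.0
```

View pics/w1c.png

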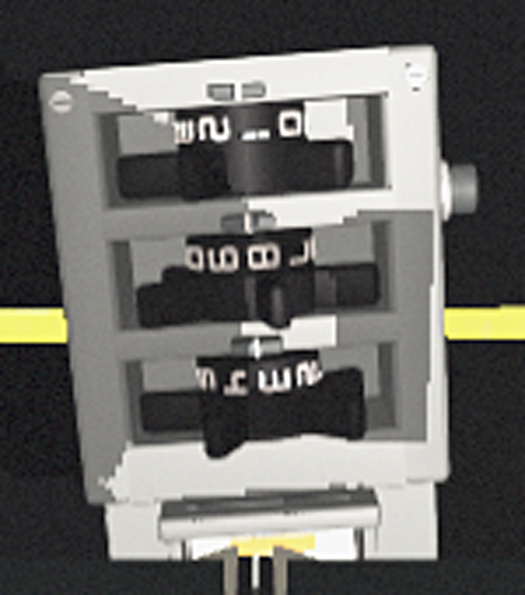

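Run:
```python
from h import *
import pickle; im,P=pickle.load(open("w1.pkl","rb"))
from scipy.optimize import least_squares
obs=np.array([[43,75],[435,48],[448,480],[90,500]])/3.5+[245,115]
pts=[[-60,95,54],[60,95,54],[60,-42,54],[-60,-42,54]]
f=lambda u:(proj(im,uw(pts,u),P)-obs).ravel()
r=least_squares(f,[524,-181,0.05],x_scale=[1,1,.01]); print(r.x,r.fun.round(1))
U=r.x
print(uw([[0,62,46],[0,24,46],[0,-14,46],[0,-68,24]],U).round(1))
b=cv2.resize(im["pixels"][115:285,245:395],None,fx=4.5,fy=4.5,interpolation=cv2.INTER_CUBIC)
def dr(p,c):
    q=(proj(im,uw(p,U),P)-[245,115])*4.5
    cv2.polylines(b,[q.round().astype(int).reshape(-1,1,2)],False,c,1)
dr(pts+pts[:1],(255,0,0))
dr([[-60,-95,0],[-60,95,0],[60,95,0],[60,-95,0]],(0,255,0))
for y in(62,24,-14):
    dr([[0,y+7,66],[0,y+25,66]],(255,0,255))
    for d in(-36,36):
        s,c=np.sin(np.radians(d)),np.cos(np.radians(d)); dr([[20*s,y+7,46+20*c],[20*s,y+19,46+20*c]],(0,255,255))
cv2.imwrite("pics/w1d.png",b[:,:,::-1][:600])
```

```text
[ 5.23409825e+02 -1.79835744e+02  6.73900834e-02] [-1.3 -0.9  1.5 -1.3  1.1  1.  -1.3  1.9]
[[ 519.2 -118.    46. ]
 [ 521.8 -155.9   46. ]
 [ 524.4 -193.8   46. ]
 [ 528.  -247.7   24. ]]
```

View pics/w1d.png

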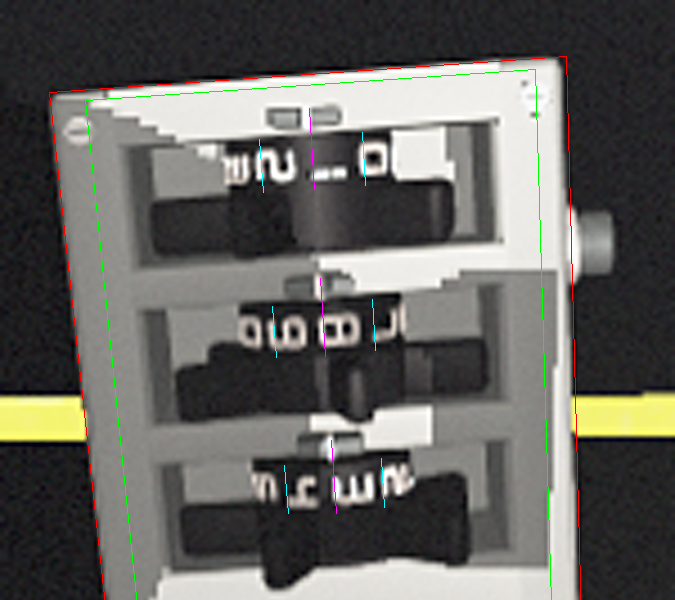

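The overlay fits the unit: (523.4, -179.8), yaw 0.067. The readings are about 1.29 (left), 8.32 (middle) and 3.38 (right). I'll push the left and right wheels toward +x and the middle one toward -x, using a guessed half thickness for the tip, then look again.

```bash
cat >> h.py <<'E'
U=(523.4,-179.8,0.0674)
def qd(a): return [0,np.cos(a/2),np.sin(a/2),0]
def push(y,x0,x1,zt=73):
    """unit-frame push from x0 to x1"""
    g=lambda x,z:list(uw([[x,y,z]],U)[0])
    bot.move_ptp(g(x0,97),qd(U[2]))
    bot.move_straight(g(x0,zt),speed=120)
    bot.move_straight(g(x1,zt),speed=60)
    print(bot.get_obs()["contact_force"].round(1))
    bot.move_straight(g(x1-4*np.sign(x1-x0),zt),speed=100)
    bot.move_straight(g(x1-4*np.sign(x1-x0),97),speed=200)
E
python3 - <<'E'
from h import *
push(62,-40,7.3); push(24,36,-7.3); push(-14,-40,7.3)
bot.move_ptp([522,-175,260],[0,1,0,0])
P=pose(); im=bot.get_image("wrist"); print(bot.get_obs()["time"])
import pickle; pickle.dump((im,P),open("w2.pkl","wb"))
b=cv2.resize(im["pixels"][115:260,245:395],None,fx=4.5,fy=4.5,interpolation=cv2.INTER_CUBIC)
def dr(p,c):
    q=(proj(im,uw(p,U),P)-[245,115])*4.5
    cv2.polylines(b,[q.round().astype(int).reshape(-1,1,2)],False,c,1)
for y in(62,24,-14):
    dr([[0,y+7,66],[0,y+25,66]],(255,0,255))
cv2.imwrite("pics/w2.png",b[:600,:,::-1])
E
```

```text
[ 0.3 -1.3 -0.4]
[0.1 1.2 0.2]
[0.6 0.3 0.1]
11.175
```

View pics/w2.png

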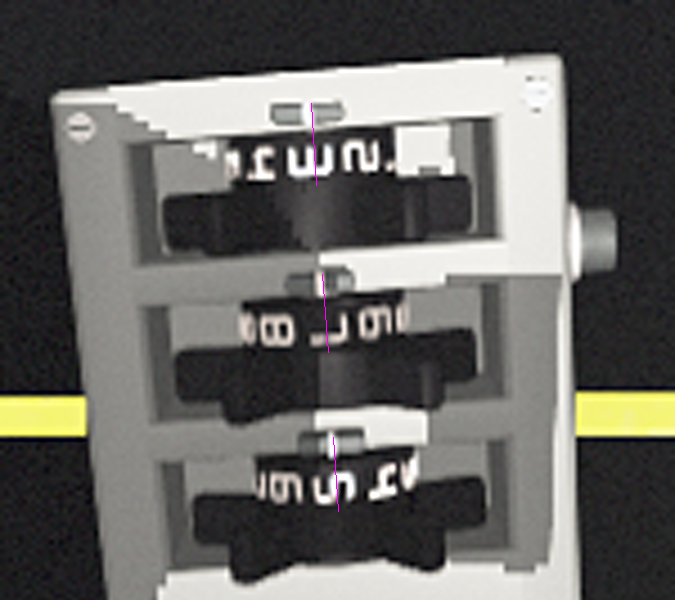

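The wheels read 3, 7, 5: left about +3° over, middle and right within 1°, against a tolerance of 11°. Next I'll look at the stand.

Run:
```python
from h import *
bot.move_ptp([486,335,260],[0,1,0,0])
P=pose(); im=bot.get_image("wrist"); print(P,bot.get_obs()["time"]); save(im,"w3.png")
import pickle; pickle.dump((im,P),open("w3.pkl","wb"))
for t in ["module","stand","sample_jar_3","screwdriver_black","tape_roll"]:
    print(t,[(round(r["confidence"],2),np.round(r["position"],1)) for r in bot.spot_point(im,t)][:4])
save(im,"w3c.png",(220,90,400,270),3.3)
```

```text
(array([486.57940349, 334.06000439, 259.94846039]), array([ 1.78169373e-04,  9.99999756e-01, -6.74643959e-04,  3.04353229e-05])) 13.0833
module []
stand [(0.65, array([484. , 328. ,   1.8]))]
sample_jar_3 [(0.9, array([612.2, 514. ,   2.6])), (0.53, array([483. , 330.3,   2.6]))]
screwdriver_black [(0.85, array([373.2, 414. ,   0. ])), (0.41, array([610.3, 515.4,   4.1]))]
tape_roll []
```

View pics/w3.png

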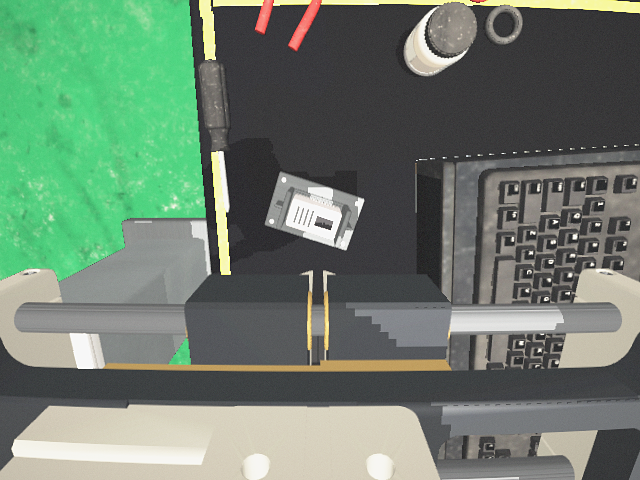

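View pics/w3c.png

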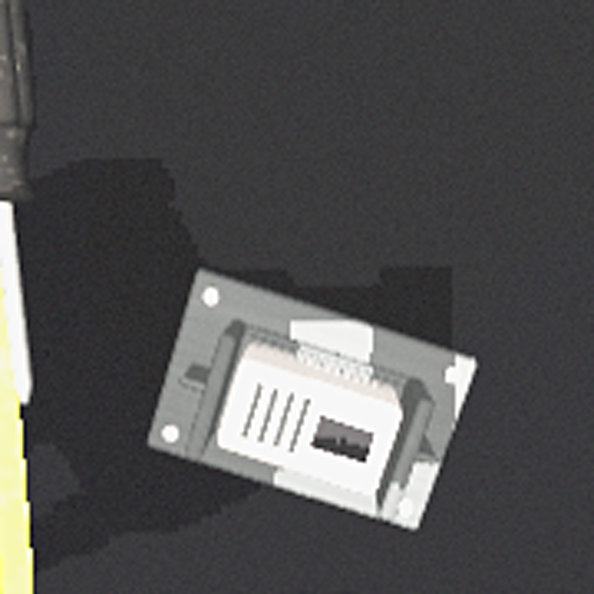

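Candidates for the module are the loose white block at w1 (238,45), scene (345,250), and the white block in the stand at w3 (315,218). The one in the stand is the storage-stand module described; I'll check its size against the model overlay (58 x 32 x 45).

Run:
```python
from h import *
import pickle; im,P=pickle.load(open("w3.pkl","rb"))
from scipy.optimize import least_squares
obs=np.array([[200,270],[477,358],[418,528],[150,443]])/3.3+[220,90]
for zb in (0,6,):
    pts=[[-55,35,zb],[55,35,zb],[55,-35,zb],[-55,-35,zb]]
    f=lambda u:(proj(im,uw(pts,u),P)-obs).ravel()
    r=least_squares(f,[485,328,-0.3],x_scale=[1,1,.01]); print(zb,r.x,r.fun.round(1))
S=r.x
b=cv2.resize(im["pixels"][150:270,240:390],None,fx=5,fy=5,interpolation=cv2.INTER_CUBIC)
def dr(p,c):
    q=(proj(im,uw(p,S),P)-[240,150])*5
    cv2.polylines(b,[q.round().astype(int).reshape(-1,1,2)],True,c,1)
dr(pts,(255,0,0))
dr([[-29,16,53],[29,16,53],[29,-16,53],[-29,-16,53]],(0,255,0))
dr([[31.5,22,56],[31.5,-22,56]],(255,255,0));dr([[-31.5,22,56],[-31.5,-22,56]],(255,255,0))
cv2.imwrite("pics/w3d.png",b[:600,:,::-1])
im,P=pickle.load(open("w1.pkl","rb"))
print(onz(im,[[265,150]],0,P))
```

```text
0 [ 4.82623721e+02  3.27789924e+02 -3.10405825e-01] [-0.  -0.2  0.2  0.3 -0.1 -0.4 -0.1  0.3]
6 [ 4.82690328e+02  3.28821452e+02 -3.10448699e-01] [-0.5 -0.7  1.   0.2  0.4  0.2 -0.8  0.5]
[[ 457.82723204 -103.92002887    0.        ]]
```

View pics/w3d.png

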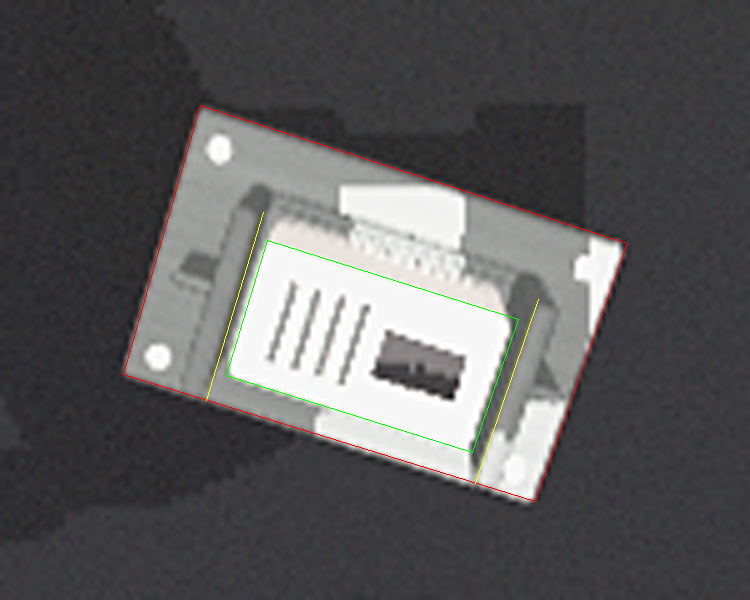

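The size matches 58 x 32, so this is the module meant. Now I'll pick it by its long sides and set it down near (440,170), away from the tape.

Run:
```python
from h import *
im=bot.get_image("side")
print([(round(r["confidence"],2),np.round(r["position"],1)) for r in bot.spot_point(im,"tape_roll")])
x,y,a=482.7,328.5,-0.3105
q=qd(a+np.pi/2)
bot.move_ptp([x,y,120],q)
bot.move_gripper(60)
print(bot.get_obs()["joint_pos"].round(2))
bot.move_straight([x,y,19],speed=120)
bot.move_gripper(20,25)
o=bot.get_obs(); print(o["opening"],o["contact_force"].round(1),o["tool_pos"].round(1))
bot.move_straight([x,y,130],speed=120)
o=bot.get_obs(); print(o["opening"],o["time"])
im=bot.get_image("side"); save(im,"s4.png",(200,150,440,350),3)
```

```text
[(0.92, array([576.7, 134.7,   3. ]))]
[ 0.47  0.55  1.5   0.    1.09 -0.79]
31.656083136271654 [-0.8  0.4  2.9] [482.8 328.5  19.3]
31.723544005569952 18.2917
```

View pics/s4.png

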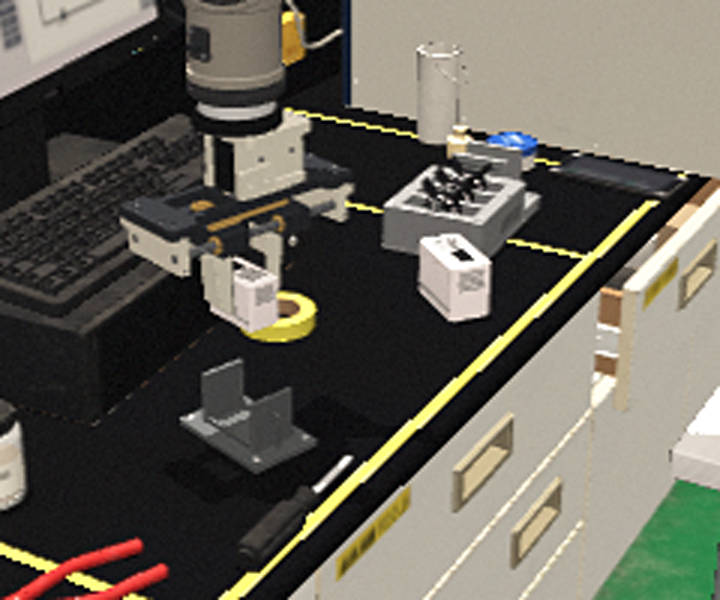

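The module is held between the pads at crop (245,295) and the stand is empty. Setting it down.

Run:
```python
from h import *
x,y=460,175; q=qd(U[2]+np.pi/2)
bot.move_ptp([x,y,60],q)
bot.move_straight([x,y,14],speed=100)
print(bot.move_straight([x,y,8],speed=15,force_limit=4), bot.get_obs()["tool_pos"].round(1))
bot.move_gripper(60)
bot.pause(0.3)
bot.move_straight([x,y,130],speed=150)
# camera in tool -y => world -x of tcp here; look after turning to yaw U
bot.move_ptp([x,y-20,180],qd(U[2]))
bot.move_gripper(92)
P=pose(); im=bot.get_image("wrist"); save(im,"w5.png"); print(P[0],bot.get_obs()["time"])
import pickle; pickle.dump((im,P),open("w5.pkl","wb"))
print([(round(r["confidence"],2),np.round(r["position"],1)) for r in bot.spot_point(im,"module")])
im=bot.get_image("side"); save(im,"s5.png",(200,150,440,350),3)
```

```text
True [460.7 175.2  11.1]
[460.00454389 154.9902198  180.02416378] 24.0417
[(0.84, array([443.9,   5.2,   2. ])), (0.61, array([461.2, 175.5,   0.9]))]
```

View pics/w5.png

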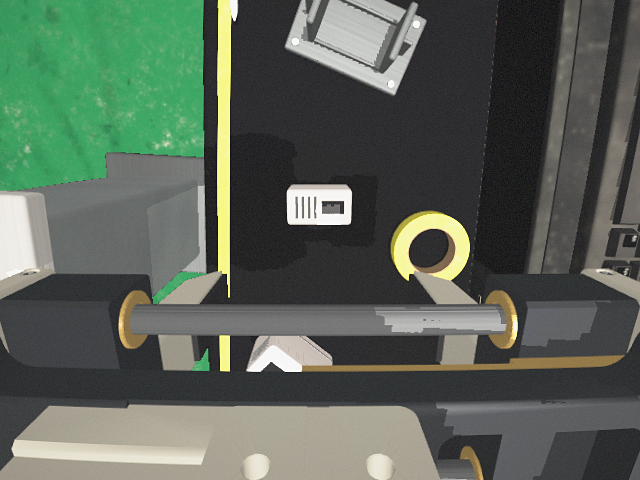

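View pics/s5.png

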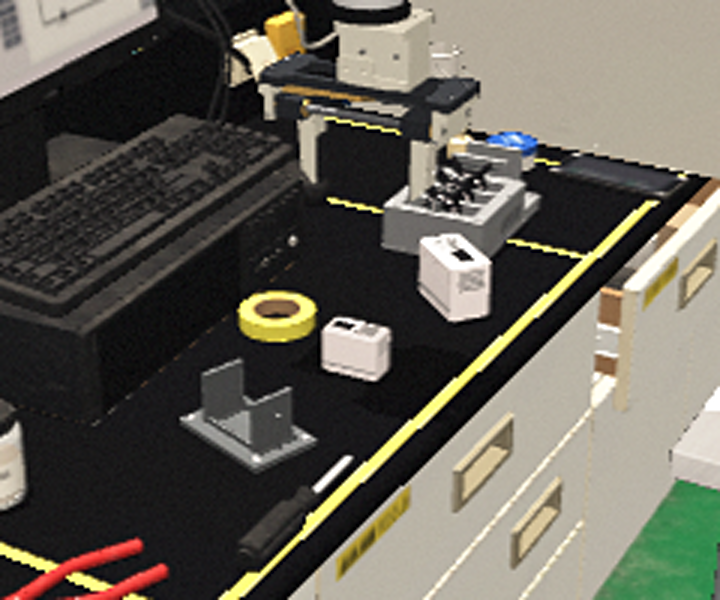

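The module stands upright and free at (460.5,175), pixel (319,204) in the wrist view. The loose look-alike is untouched at crop (455,275) in the side view. Before regrasping I'll take one close look at the bay for a tighter fit.

Run:
```python
from h import *
bot.move_gripper(0)
bot.move_ptp([527,-245,230],qd(0))
P=pose(); im=bot.get_image("wrist"); print(P[0],bot.get_obs()["time"])
import pickle; pickle.dump((im,P),open("w6.pkl","wb"))
print([(round(r["confidence"],2),np.round(r["position"],1)) for r in bot.spot_point(im,"bay_seat")])
b=cv2.resize(im["pixels"][130:280,235:395],None,fx=4.5,fy=4.5,interpolation=cv2.INTER_CUBIC)
cv2.imwrite("pics/w6r.png",b[:600,:,::-1])
def dr(p,c):
    q=(proj(im,uw(p,U),P)-[235,130])*4.5
    cv2.polylines(b,[q.round().astype(int).reshape(-1,1,2)],True,c,1)
for s in(1,-1):
    y=-68+s*18.5; y2=-68+s*26.5; dr([[-35,y,73],[35,y,73],[35,y2,73],[-35,y2,73]],(255,0,0))
    dr([[s*31.5,-49.5,34],[s*36.5,-49.5,34],[s*36.5,-86.5,34],[s*31.5,-86.5,34]],(0,255,0))
dr([[-60,95,54],[60,95,54],[60,-42,54],[-60,-42,54]],(255,0,255))
cv2.imwrite("pics/w6d.png",b[:600,:,::-1])
```

```text
[ 527.16780923 -243.79694896  229.85479704] 27.1417
[(0.68, array([ 526.1, -253. ,   23.9]))]
```

View pics/w6r.png

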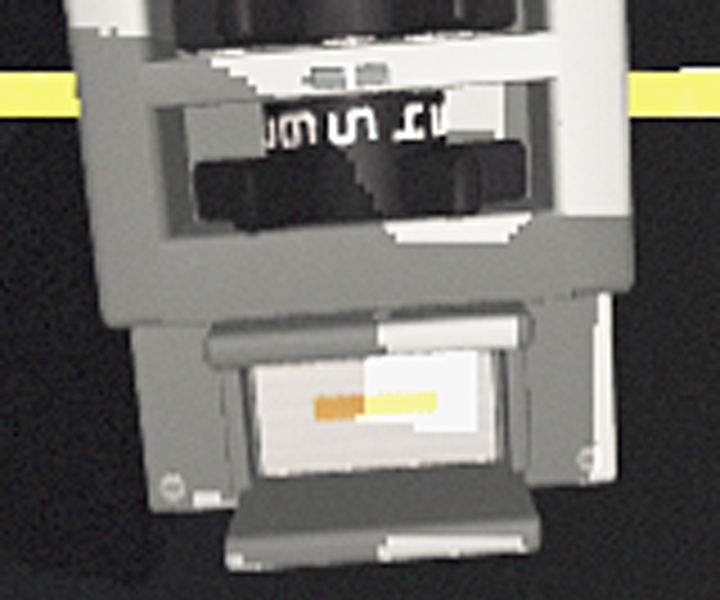

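View pics/w6d.png

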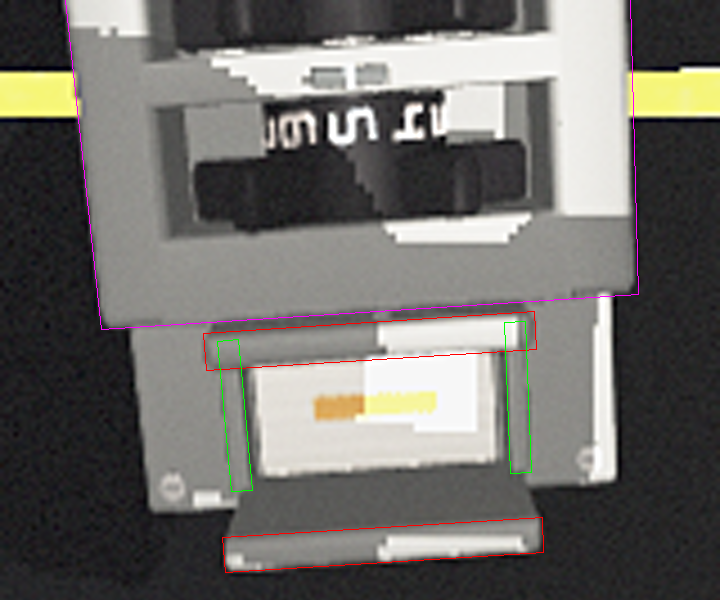

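The overlay agrees with the cheeks and lips to about 1 px, so the bay centre is at (528.0,-247.7) and yaw 0.067. Now I'll grip the module by its ends.

Run:
```python
from h import *
q=qd(U[2]); x,y=460.5,175.2
bot.move_ptp([x,y,140],q)
bot.move_gripper(92)
bot.move_straight([x,y,17],speed=120)
bot.move_gripper(40,40)
o=bot.get_obs(); print(o["opening"],o["tool_pos"].round(1),o["contact_force"].round(1))
bot.move_straight([x,y,150],speed=150)
B=uw([[0,-68,0]],U)[0]; print(B)
bot.move_ptp([B[0],B[1],150],q)
bot.pause(0.2)
o=bot.get_obs(); print(o["opening"],o["tool_pos"].round(1),o["contact_force"].round(1),o["time"])
im=bot.get_image("side"); save(im,"s7.png",(280,120,460,270),4)
P=pose(); im=bot.get_image("wrist"); save(im,"w7.png")
```

```text
57.832129471525256 [460.5 175.2  17.1] [-0.   0.   1.5]
[ 527.97973073 -247.64560462    0.        ]
57.937254826046214 [ 528.3 -246.6  150.1] [ 0.2  0.8 -0.6] 34.8667
```

View pics/s7.png

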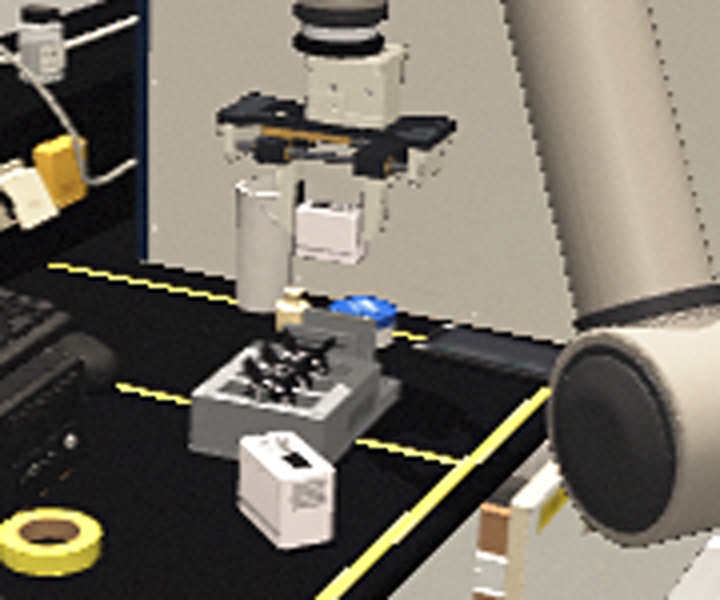

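View pics/w7.png

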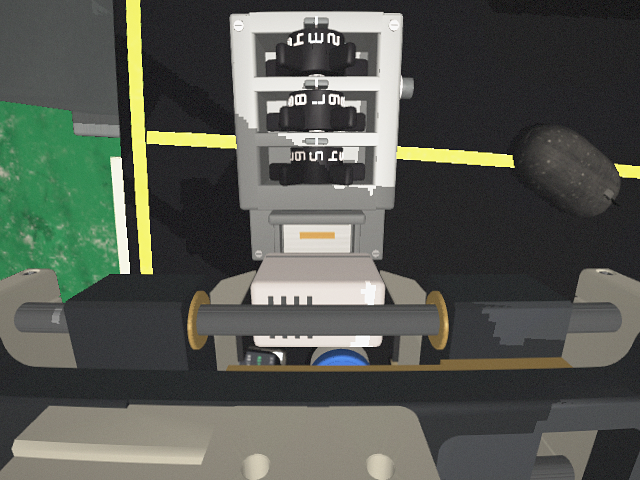

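The module hangs level, held by its ends, at s7 (330,230) and w7 (318,290), and the wheels still read 375. Lowering it into the bay.

Run:
```python
from h import *
B=uw([[0,-68,0]],U)[0]
bot.move_straight([B[0],B[1],100],speed=120)
bot.pause(0.2); ps=[]
for _ in range(4): ps.append(bot.get_obs()["tool_pos"]); bot.pause(.03)
e=np.mean(ps,0)-[B[0],B[1],100]; print("err",e.round(2))
hit=bot.move_straight([B[0],B[1],56],speed=40,force_limit=8)
o=bot.get_obs(); print(hit,o["tool_pos"].round(1),o["contact_force"].round(1),o["time"])
if not hit:
    hit=bot.move_straight([B[0],B[1],44],speed=20,force_limit=4)
    o=bot.get_obs(); print(hit,o["tool_pos"].round(1),o["contact_force"].round(1),o["opening"],o["time"])
```

```text
err [ 0.41 -0.25  0.84]
False [ 528.2 -247.8   56.3] [ 0.7  0.9 -0.5] 37.1167
True [ 528.  -247.6   45.4] [ 1.9 -1.3  0.5] 57.82609847988156 37.6333
```

Run:
```python
from h import *
B=uw([[0,-68,0]],U)[0]
bot.pause(0.3)
hit=bot.move_straight([B[0],B[1],39.5],speed=15,force_limit=25)
o=bot.get_obs(); print(hit,o["tool_pos"].round(1),o["contact_force"].round(1),o["opening"],o["time"])
bot.pause(0.2)
o=bot.get_obs(); print(o["tool_pos"].round(1),o["contact_force"].round(1))
im=bot.get_image("side"); save(im,"s8.png",(280,120,460,270),4)
```

```text
False [ 527.8 -247.6   41. ] [-4.6  2.1 15.5] 58.03219553885859 38.4667
[ 527.8 -247.6   41. ] [-3.2  2.4 16.3]
```

View pics/s8.png

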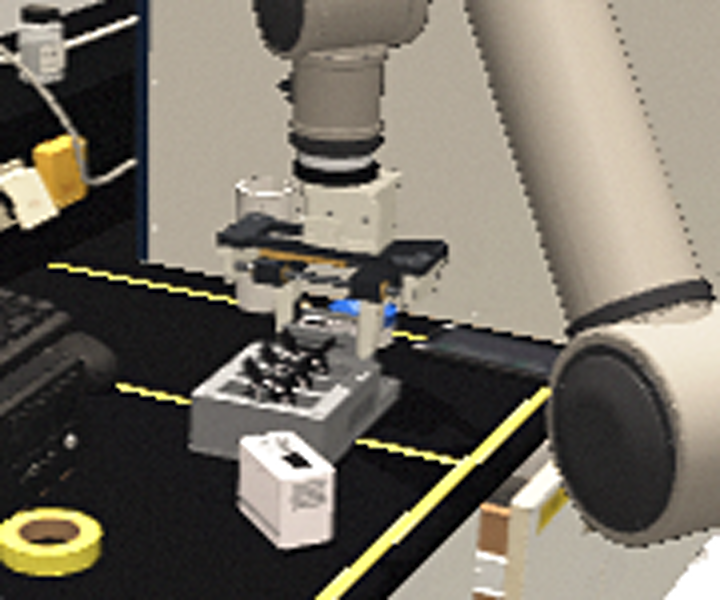

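The TCP stopped at 41.0 with 16 N, which is exactly the seated height. I'll release, then press once from above with closed fingers as a check.

Run:
```python
from h import *
B=uw([[0,-68,0]],U)[0]; q=qd(U[2])
bot.move_straight([B[0],B[1],41],speed=15)
bot.move_gripper(80)
bot.move_straight([B[0],B[1],125],speed=120)
bot.move_gripper(0)
bot.move_straight([B[0],B[1],78],speed=120)
bot.pause(.2)
hit=bot.move_straight([B[0],B[1],64],speed=15,force_limit=18)
o=bot.get_obs(); print(hit,o["tool_pos"].round(1),o["contact_force"].round(1),o["time"])
bot.move_straight([B[0],B[1],150],speed=120)
bot.move_ptp([527,-245,230],qd(0))
bot.pause(.2)
P=pose(); im=bot.get_image("wrist")
b=cv2.resize(im["pixels"][80:280,235:395],None,fx=3,fy=3,interpolation=cv2.INTER_CUBIC)
def dr(p,c):
    r=(proj(im,uw(p,U),P)-[235,80])*3
    cv2.polylines(b,[r.round().astype(int).reshape(-1,1,2)],True,c,1)
dr([[-29,-52,69],[29,-52,69],[29,-84,69],[-29,-84,69]],(0,255,0))
cv2.imwrite("pics/w9.png",b[:,:,::-1])
im=bot.get_image("side"); save(im,"s9.png",(200,120,460,320),3)
print(bot.get_obs()["time"])
```

```text
True [ 528.  -247.7   69.2] [-1.   0.7  5.4] 43.1083
44.65
```

View pics/w9.png

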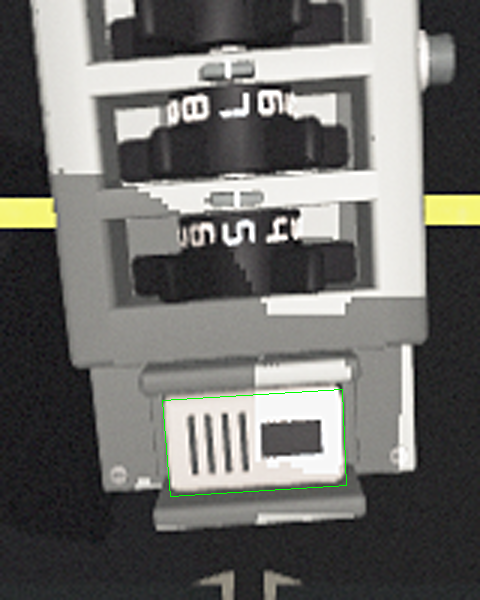

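View pics/s9.png

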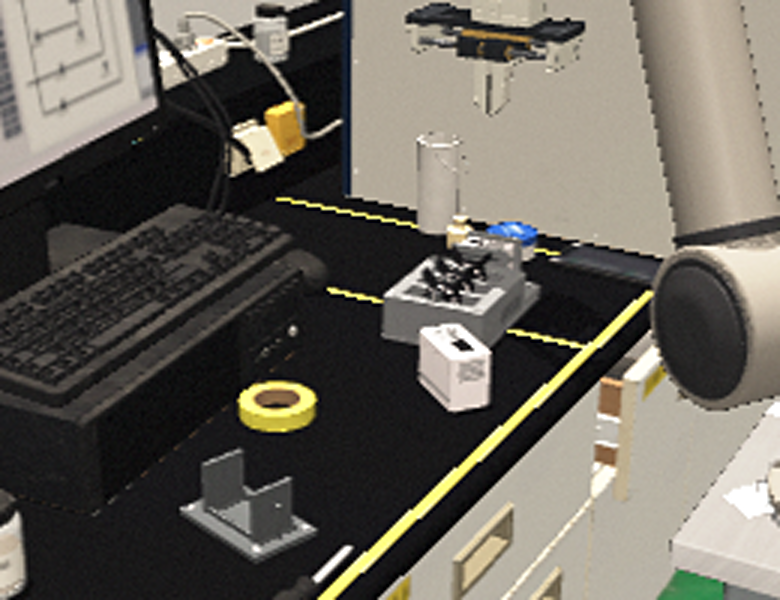

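The module is seated within its outline, and the top was felt at z = 69.2 against a nominal 69. One last look at all three wheels, then hand in.

Run:
```python
from h import *
bot.move_ptp([522,-175,260],[0,1,0,0]); bot.pause(.2)
im=bot.get_image("wrist"); save(im,"w10.png",(245,115,395,275),3.7); print(bot.get_obs()["time"])
```

```text
45.3083
```

View pics/w10.png

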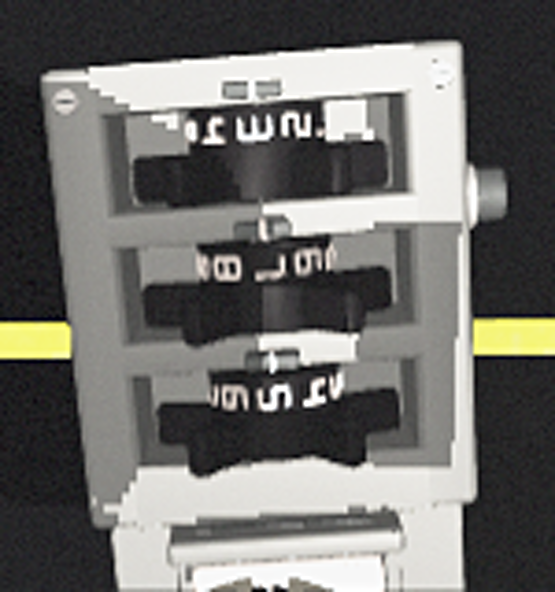

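The wheels still read 3, 7, 5 at the ribs, with the digits at crop (255,128), (272,264) and (273,397).

```bash
python3 -c "
from h import *
bot.close_job()"
```

```text
the job is handed in; nothing more can be done
```

The job is done and handed in at about 45 s on the robot clock; the robot gives no verdict.

- **Wheels:** I turned them to 3, 7, 5, and the last wrist picture still shows 375. When I measured them after turning, the left wheel was about 3° over and the other two were within 1°; the tolerance is 11°.
- **Module:** I lifted it from the stand by its long sides and set it upright on open bench near (460, 175). I then took it again by its two ends, lowered it into the bay and pressed. The picture of it on the bench showed it standing free.
- **Seating:** The press stopped at the seated height with 16 N. A second press from above with closed fingers met its top at z = 69.2 mm, against 69 nominal. The overlay in plan shows it centred and aligned in the bay.
- **Other things on the bench:** The last side picture shows no sign that the tape, weight, tin, phone or look-alike block moved. The arm did not work near the jar or the screwdriver, but that picture cuts both off at its edge.
- **Disagreement:** The network's position for the bay differed from my model fit by up to 5 mm in y. I trusted the fit, and the module went in without catching.

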